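# Prop the parts washer's lid and load a bearing

## Robot

A 6-joint arm with a two-finger parallel gripper is mounted at the origin on a cart in front of the work surface, level with it; the furniture and walls round the work are solid. World frame = base frame: x ahead of the robot, y to its left, z up, the work surface at z = 0. Lengths are in m, angles in rad, forces in N, time in s.
With the tool pointing down it reaches from about 0.375 to 0.9 m from the base axis. Payload 3.1 kg.
Tool frame: the origin (TCP) lies at the very end of the fingers, on their centre line; the grasp point (between the pads) lies 19 mm behind it; z points along the fingers, y is the line along which they close (so a half turn about z gives the same grasp; the last joint's range is limited). The gripper opens to 87 mm and grips with 3 to 60 N. Pads are 19 mm wide; open, the fingers measure 117 mm over their backs; the gripper's body (75 mm by 190 mm) begins 51 mm behind the grasp point.
Start: joints at [0.944, 0.527, 1.433, -0, 1.181, -0.178], TCP at [0.271, 0.563, 0.223] pointing down, gripper open.
Joint ranges: [-3.08, 3.08], [-0.75, 2.2], [0.22, 2.44], [-1.43, 4.57], [0, 2.65], [-2.85, 2.85]. Speed limits (rad/s): [2.79, 2.79, 3.14, 3.14, 3.14, 3.14].

## Interface

Orientations are given as a unit quaternion [x, y, z, w].
In Python, from rig import status, viewer, robot gives the robot as it stands.
- The arm moves only by the tool arm_command, never from a script. Its arguments are lists of equal length, an entry for each row: "delta_rot": the turn, a rotation vector about the tool's x, y, z in degrees, a list of three; "delta_pos": the shift along the tool's x, y, z in m, a list of three; "gripper": the closure, from -1 (fully open) to 1 (shut). In form: {"delta_rot": [[rx, ry, rz], ...], "delta_pos": [[dx, dy, dz], ...], "gripper": [gripper, ...]}. A call has 1 to 12 rows; each row is the pose to reach, as a shift and turn from the pose commanded when the call began, along the tool's axes at that moment; what a row does not reach only later rows make up. A row lasts 1/12 s, in which the tool goes at most 41.7 mm and 7.16 degrees, less where a joint would pass 70% of its speed; a pose out of reach is approached as far as the arm can. A call with a gripper value outside its range is refused whole. The fingers move at their own pace and stop on an object; "grip_force" is the grip in N (left out, the last holds). Time passes only in rows, so rows that repeat a pose let the fingers close. It gives the time, the measured TCP pose, the force, the opening and the grip force at its end, in the units of the state.
- status.get_obs(): the state, without advancing time (a new reading comes with each control period).
- viewer.camera(name): name is "scene" or "side" or "wrist"; returns a dict with "pixels" (420x560x3 uint8, blue, green, red), "fx", "fy", "cx", "cy" (pixels), "pose" (4x4, takes a point from camera to world coordinates); the wrist camera has in their place "mount" (4x4, takes a point from camera to tool coordinates, whose origin is the TCP and whose axes are the flange's). Camera axes: x right, y down, z forward; pixel columns grow to the right and rows downward; lengths in m; the calibration is good to about 2 mm. A picture is of the moment at which its call begins: read the wrist's pose just before it. There is no depth.
- robot.hand_in(): hands the job in; it is judged then, once.
The state is a dict: "time": time; "q": joint angles; "joint_velocities": joint speeds; "joint_torque": joint torques, N m; "position": TCP position; "tool_rot": TCP orientation; "ft_force": force on the tool from outside, world axes, zero at the start; "moment": the same for the moment, N m; "grip_width": finger opening in m; "grip_force": force on a finger pad.
Only numpy, scipy, OpenCV 4.12 (cv2) and the standard library are available. Lean on these libraries where they do the work, as an engineer would, in place of code of your own. Each camera call takes 0.05 s, during which the arm holds its last target. There are 200 camera calls.

## Task

The parts washer's worn hinges no longer hold its lid up. Lift the lid by its black bar, swing the prop rod up from the front of the tank and let its end drop into the hole in the lid's stiffening rail so that the rod alone carries the lid; only then lay the dirty ball bearing flat on the drain shelf inside, for washing. Leave the small carton and the loose spanner beside the tank where they are.

Things in the scene. Friction and masses are not known exactly. Their poses are not given: they have to be found in the camera images.
- washer: Red parts-washing tank fixed on the bench, empty and dry: 250 deep (its x) x 360 wide (its y) x 80 mm high, walls 4 mm. Origin: centre of the underside; x points to its back (hinge side), y to its left seen from the robot, z up. Inside, a perforated steel drain shelf, 242 x 352 mm, its top 42 mm above the origin (38 mm below the rim). A brass drain plug sticks out 26 mm on its left.
- lid_body: The lid: red panel 6 mm thick, 372 wide, reaching 252 mm forward of its hinge line. Origin on the hinge line at lid_hinge; shut, its axes are the washer's. Under it a red stiffening rail (40 mm wide, 14 mm deep) runs from side to side, its middle 225 mm from the hinge line. Weighs 0.35 kg.
- lid (a joint): Opening angle of the lid, rad, about the washer's y axis: 0 shut, 1.35 the limit. Left at a low angle it stays; left higher, it sinks in some seconds to about 0.85 to 1.05. Raising it takes 2 to 5 N at the bar, 5 to 7 N at the rail. Propped it reads 1.15; with the rod up but its end on the rail beside the hole, about 1.21.
- lid_hinge (a point): Point on the lid's hinge line, half-way along the back rim: 125 mm behind the washer's origin and 84 mm above it.
- handle_bar (a point): Middle of the lid's black pull bar: round, 12 mm thick, 100 mm long along the washer's y, free all round between two bent steel legs. With the lid shut it lies 282 mm in front of the hinge line and 30 mm above it; it turns with the lid.
- rod_body: Prop rod: steel, 10 mm thick, on a light pivot (its origin) at the tank's front. At rest it lies in a wire hook, leaning down and outward: from the pivot in washer direction (-0.161, 0.969, -0.188). It turns about washer direction (0.758, 0, -0.652) and, fully up in the hole, points in (0.652, 0, 0.758). Unheld it falls back.
- rod (a joint): Angle of the prop rod, rad: 0 at rest in its hook, 1.82 when its end is in the hole, 1.94 the limit. Swung up under the sunken lid, the end meets the rail from below at about 1.0 to 1.3, then slides along it and raises the lid, and drops 14 mm into the hole at 1.82.
- rod_pivot (a point): Pivot of the prop rod, 30 mm in front of the tank's front wall, 6 mm below its rim, 130 mm right of its middle: washer frame (-0.155, -0.130, 0.074).
- rod_grip (a point): Middle of the rod's yellow grip sleeve (50 mm long, 14 mm thick), 90 mm from the pivot. At rest it is 44 mm in front of the tank's front wall and 57 mm above the bench.
- rod_end (a point): Centre of the rod's rounded end (radius 5 mm), 281 mm from the pivot.
- hole_seat (a point): Where the centre of the rod's end lies when seated in the lid's hole. The hole, steel-rimmed, opens downward in the lid's rail, 225 mm from the hinge line and 130 mm right of the lid's middle: 17 mm wide along the rail, 22 mm across it, 14 mm deep.
- bearing: The bearing itself; origin: centre of its underside.
- bearing_mid (a point): Centre of the dirty ball bearing, a steel ring 52 mm across and 15 mm thick with a 25 mm bore, lying flat on the bench to the right; its z axis is the ring's axis. 0.15 to 0.25 kg.
- bearing_carton: Small white and blue carton 76 x 75 x 29 mm, a bystander. Origin: centre of the underside.
- ring_spanner: Combination spanner 180 mm long, 10 mm thick, lying on the bench at the far right, a bystander. Origin: centre of the underside; its length runs along its y.
Things that resemble listed ones, but are neither listed nor needed, are in the scene too. Of the things that look like the bearing, the smallest one is meant.

How it is judged:
By the outcome, as a careful person would: the job done as asked, in the order asked, and still so for the second after the job is handed in, with the robot touching nothing.
It also fails if it takes over 72 s, if anything falls off the work surface, if the arm or the gripper's body presses on something with over 40 N, if the wrist force passes 120 N, or if a joint passes its speed limit or range.

## Working session

There is one attempt and no reset: what is moved stays moved. The work goes in short steps, Python scripts to look and compute and a tool call to move; the robot and the scene stay as the last step left them, time stands still between calls to the robot, and variables do not carry over. Pictures are saved under pics/ and viewed, at most 10 in all, crops included, and the job is handed in when it is done.

Besides the shell and the picture viewer there is one more tool, called after ">>>" as name(argument=value, ...) on one line, values as JSON. arm_command: Moves the arm, as the interface text tells. Its arguments: {"type":"object","properties":{"delta_rot":{"type":"array","items":{"type":"array","items":{"type":"number"}}},"delta_pos":{"type":"array","items":{"type":"array","items":{"type":"number"}}},"gripper":{"type":"array","items":{"type":"number"}},"grip_force":{"type":"number"}},"required":["delta_rot","delta_pos","gripper"]}

```bash
ls; mkdir -p pics
python3 - <<'E'
from rig import status, viewer, robot
import cv2,json,numpy as np
o=status.get_obs()
print({k:np.round(v,3).tolist() for k,v in o.items()})
for n in("scene","side"):
    c=viewer.camera(n);cv2.imwrite(f"pics/{n}0.png",c["pixels"])
    print(n,c["fx"],c["fy"],c["cx"],c["cy"],np.round(c["pose"],4).tolist())
E
```

```text
pics
{'time': 0.0, 'q': [0.944, 0.528, 1.434, -0.0, 1.181, -0.178], 'joint_velocities': [0.003, 0.001, -0.001, 0.002, 0.001, -0.001], 'joint_torque': [0.0, -44.004, -17.659, 0.063, 0.058, -0.0], 'position': [0.271, 0.563, 0.222], 'tool_rot': [0.223, 0.975, -0.001, -0.0], 'ft_force': [-0.461, 0.019, 0.378], 'moment': [-0.028, -0.022, 0.063], 'grip_force': 0.0, 'grip_width': 0.087}
scene 379.3094379957169 379.3094379957169 282.33929956456905 206.55633400518494 [[0.83, -0.3774, 0.4107, 0.1889], [-0.5577, -0.5496, 0.622, -0.7129], [-0.0091, -0.7453, -0.6666, 0.7917], [0.0, 0.0, 0.0, 1.0]]
side 386.80790236141485 386.80790236141485 278.4446982969911 207.08451845527432 [[0.9998, 0.0138, 0.0154, 0.5972], [-0.0043, -0.5897, 0.8076, -0.918], [0.0202, -0.8075, -0.5895, 0.6907], [0.0, 0.0, 0.0, 1.0]]
```

View pics/scene0.png

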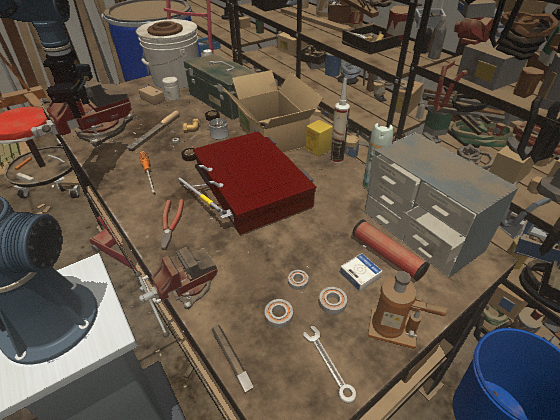

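View pics/side0.png

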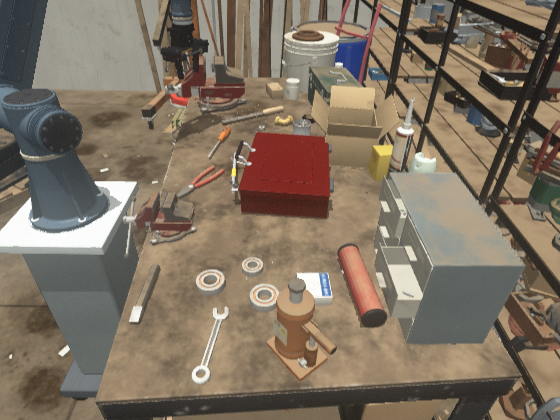

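Run:
```python
import cv2,numpy as np
a=cv2.imread("pics/scene0.png");b=cv2.imread("pics/side0.png")
r=lambda i,x,y,w,h,W,H:cv2.resize(i[y:y+h,x:x+w],(W,H),interpolation=cv2.INTER_CUBIC)
cv2.imwrite("pics/w1.png",r(a,170,125,160,120,800,600))
# side washer 4x (225..345,125..225)=480x400 ; bearings from scene 4x 80x... 
c=np.zeros((600,800,3),np.uint8)
c[:400,:500]=r(b,225,125,125,100,500,400)
c[:200,500:]=r(a,255,260,100,67,300,200)
c[400:600,:400]=r(b,190,245,100,50,400,200)
cv2.imwrite("pics/w2.png",c)
```

```text
(no output)
```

View pics/w1.png

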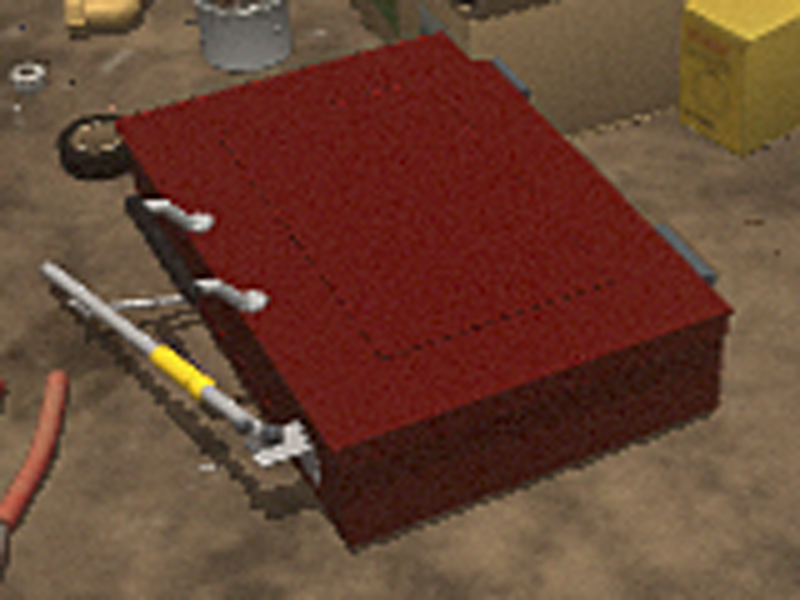

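View pics/w2.png

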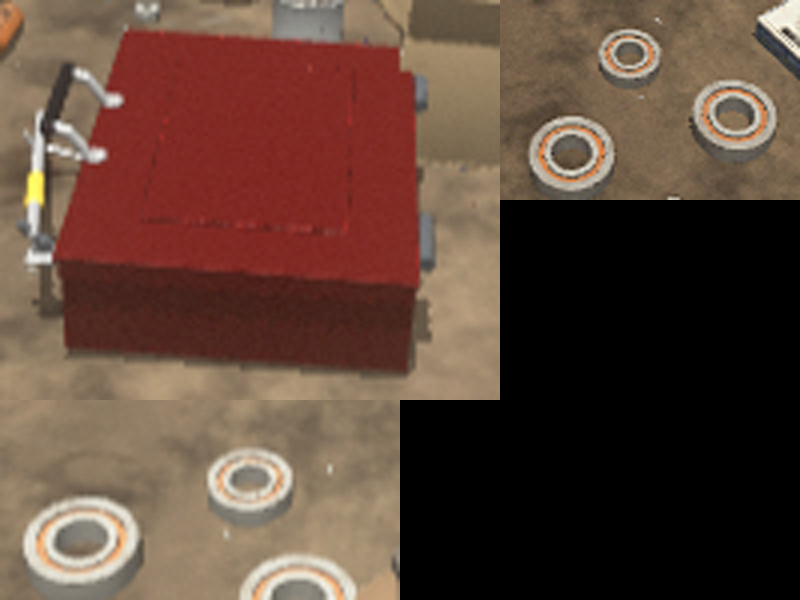

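```bash
cat > h.py <<'E'
import numpy as np, cv2
from scipy.spatial.transform import Rotation as R
from scipy.optimize import least_squares
from rig import status, viewer, robot
S={"scene":(379.309,282.339,206.556,[[0.83,-0.3774,0.4107,0.1889],[-0.5577,-0.5496,0.622,-0.7129],[-0.0091,-0.7453,-0.6666,0.7917],[0,0,0,1]]),
"side":(386.808,278.445,207.085,[[0.9998,0.0138,0.0154,0.5972],[-0.0043,-0.5897,0.8076,-0.918],[0.0202,-0.8075,-0.5895,0.6907],[0,0,0,1]])}
def proj(n,p):
    f,cx,cy,T=S[n];q=np.linalg.inv(np.array(T))@np.append(p,1);return np.array([f*q[0]/q[2]+cx,f*q[1]/q[2]+cy])
def ray(n,u,z):
    f,cx,cy,T=S[n];T=np.array(T);d=T[:3,:3]@[(u[0]-cx)/f,(u[1]-cy)/f,1];return T[:3,3]+d*(z-T[2,3])/d[2]
E
python3 - <<'E'
from h import *
FR,BR,FL=(-.127,-.186),(.125,-.186),(-.127,.186)
piv=np.array([-.155,-.13,.074]);d=np.array([-.161,.969,-.188])
obs=[("scene",(*FR,.087),(237,215)),("scene",(*BR,.087),(316.6,187.4)),("scene",(*FL,.087),(193.4,149.4)),
("scene",(-.125,-.18,0),(240.4,234.6)),("scene",(.125,-.18,0),(313.6,206.6)),("scene",piv+.09*d,(206.6,199.4)),("scene",piv+.281*d,(179.4,178.6)),
("side",(*FR,.087),(240,190.5)),("side",(*BR,.087),(330,197)),("side",(*FL,.087),(256.3,133)),("side",(-.125,-.18,0),(241.5,211.8)),("side",(.125,-.18,0),(327.5,218.3)),("side",piv+.09*d,(233.8,172))]
def W(x,p):
    return np.append(R.from_euler('z',x[2]).as_matrix()[:2,:2]@np.array(p[:2])+x[:2],p[2])
f=lambda x:np.concatenate([proj(n,W(x,p))-u for n,p,u in obs])
s=least_squares(f,[.6,.1,0],loss='soft_l1');print(s.x,np.degrees(s.x[2]));print(f(s.x).reshape(-1,2).round(1).tolist())
x=s.x
for n,p in dict(piv=piv,grip=piv+.09*d,end=piv+.281*d,handle=(-.157,0,.114)).items():print(n,W(x,p).round(4))
print('bearing',ray("scene",(298.3,278.3),.015),ray("side",(252.5,265),.015))
c=viewer.camera("wrist");print(c["fx"],c["cx"],c["cy"],np.round(c["mount"],4).tolist())
E
```

```text
[ 0.64718219  0.15946697 -0.08651235] -4.95679241463711
[[1.0, -0.2], [-0.6, -1.2], [-0.4, -0.3], [-0.0, 0.7], [-0.1, 0.3], [-0.3, -1.0], [0.1, -0.4], [-0.3, 0.0], [-0.1, -0.8], [0.3, 0.2], [0.3, 2.2], [-0.6, 1.4], [0.3, 0.5]]
piv [0.4815 0.0433 0.074 ]
grip [0.4746 0.1315 0.0571]
end [0.46   0.3185 0.0212]
handle [0.4908 0.173  0.114 ]
bearing [ 0.54866691 -0.23745156  0.015     ] [ 0.55011752 -0.23485991  0.015     ]
370.85745844296065 281.20405529517967 212.30601020040365 [[0.0004, -0.955, -0.2965, 0.0822], [1.0, 0.0006, -0.0005, 0.0008], [0.0007, -0.2965, 0.955, -0.1627], [0.0, 0.0, 0.0, 1.0]]
```

```bash
cat >> h.py <<'E'
X0=np.array([.6472,.1595,0]);RW=R.from_euler('z',-4.96,degrees=True)   # washer pose
w2w=lambda p:X0+RW.apply(p)
def tool(x,z):   # tool orientation from washer-frame tool x hint and tool z
    z=np.array(z,float);z/=np.linalg.norm(z);x=np.array(x,float);x-=z*(x@z);x/=np.linalg.norm(x)
    return RW*R.from_matrix(np.c_[x,np.cross(z,x),z])
def plan(tcp,rot,frm=None):
    o=status.get_obs();p,r=(o["position"],R.from_quat(o["tool_rot"])) if frm is None else frm
    print("pos",r.inv().apply(np.array(tcp)-p).round(3).tolist(),"rot",(r.inv()*rot).as_rotvec(degrees=True).round(1).tolist())
def st():
    o=status.get_obs();print({k:np.round(v,3).tolist() for k,v in o.items() if k in("time","q","position","tool_rot","ft_force","grip_width","grip_force")})
def wpt(u,z):   # wrist pixel -> world at height z
    pass
E
python3 - <<'E'
from h import *
plan(w2w([-.157,0,.114])+[0,0,.11],tool([0,1,0],[0,0,-1]))
E
```

```text
pos [-0.367, -0.256, -0.002] rot [-0.1, 0.0, 69.2]
```

>>> arm_command(delta_rot=[[0,0,69.2],[0,0,69.2],[0,0,69.2],[0,0,69.2],[0,0,69.2],[0,0,69.2],[0,0,69.2],[0,0,69.2],[0,0,69.2],[0,0,69.2],[0,0,69.2],[0,0,69.2]], delta_pos=[[-0.367,-0.256,0],[-0.367,-0.256,0],[-0.367,-0.256,0],[-0.367,-0.256,0],[-0.367,-0.256,0],[-0.367,-0.256,0],[-0.367,-0.256,0],[-0.367,-0.256,0],[-0.367,-0.256,0],[-0.367,-0.256,0],[-0.367,-0.256,0],[-0.367,-0.256,0]], gripper=[-0.2,-0.2,-0.2,-0.2,-0.2,-0.2,-0.2,-0.2,-0.2,-0.2,-0.2,-0.2], grip_force=15)

```text
time: 1.15
position: [0.4945, 0.1684, 0.2226]
tool_rot: [0.739, 0.674, 0.001, 0.002]
ft_force: [1.5, 1.2, 0.5]
grip_width: 0.0525
grip_force: 0.0
```

```bash
cat >> h.py <<'E'
def wcam(name=None):
    o=status.get_obs();c=viewer.camera("wrist")
    T=np.eye(4);T[:3,:3]=R.from_quat(o["tool_rot"]).as_matrix();T[:3,3]=o["position"];T=T@np.array(c["mount"])
    S["wrist"]=(c["fx"],c["cx"],c["cy"],T)
    if name:cv2.imwrite(f"pics/{name}.png",c["pixels"]);np.save(f"{name}.npy",T)
    return c
def load(name): S["wrist"]=(370.857,281.204,212.306,np.load(f"{name}.npy"))
E
python3 - <<'E'
from h import *
st();wcam("wr1")
piv=np.array([-.155,-.13,.074]);d=np.array([-.161,.969,-.188])
for p in ([-.157,.05,.114],[-.157,-.05,.114],piv+.09*d,piv+.281*d):print(proj("wrist",w2w(p)).round(0))
E
```

```text
{'time': 1.15, 'q': [0.115, 0.389, 1.69, -0.003, 1.06, 0.209], 'position': [0.494, 0.168, 0.223], 'tool_rot': [0.739, 0.674, 0.001, 0.002], 'ft_force': [1.527, 1.214, 0.484], 'grip_force': 0.0, 'grip_width': 0.052}
[275. 138.]
[276. 264.]
[263. 231.]
[226.  21.]
```

View pics/wr1.png

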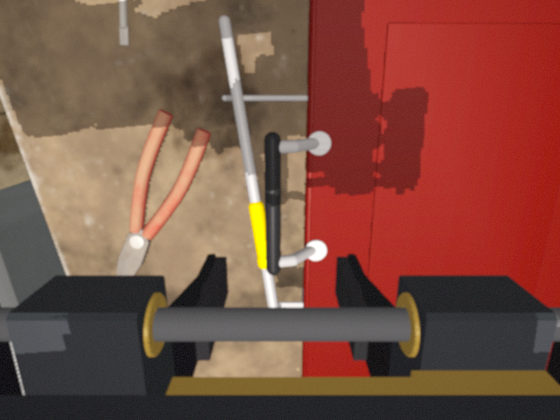

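```bash
sed -i 's/X0=np.array.*;RW/X0=np.array([.6453,.158,0]);RW/' h.py
python3 - <<'E'
from h import *
r=tool([0,1,0],[0,0,-1])
p0=w2w([-.157,0,.114])-[0,0,.013]
plan(p0,r)
for th in np.arange(0,1.36,.15):
    f=np.array([-np.cos(th),0,np.sin(th)]);u=np.array([np.sin(th),0,np.cos(th)])
    h=w2w(np.array([.125,0,.084])+.282*f+.03*u)-[0,0,.013]
    print(round(th,2),h.round(3),end=" ");plan(h,r,(p0,r))
E
```

```text
pos [0.001, -0.004, 0.121] rot [0.0, 0.0, -0.3]
0.0 [0.489 0.172 0.101] pos [0.0, 0.0, 0.0] rot [0.0, 0.0, 0.0]
0.15 [0.497 0.171 0.143] pos [0.0, 0.008, -0.042] rot [0.0, 0.0, 0.0]
0.3 [0.51  0.17  0.183] pos [0.0, 0.021, -0.082] rot [0.0, 0.0, 0.0]
0.45 [0.53  0.168 0.221] pos [0.0, 0.041, -0.12] rot [0.0, 0.0, 0.0]
0.6 [0.555 0.166 0.255] pos [0.0, 0.066, -0.154] rot [0.0, 0.0, 0.0]
0.75 [0.585 0.163 0.285] pos [0.0, 0.096, -0.184] rot [0.0, 0.0, 0.0]
0.9 [0.619 0.16  0.311] pos [0.0, 0.13, -0.21] rot [0.0, 0.0, 0.0]
1.05 [0.656 0.157 0.331] pos [0.0, 0.168, -0.23] rot [0.0, 0.0, 0.0]
1.2 [0.696 0.154 0.345] pos [0.0, 0.208, -0.244] rot [0.0, 0.0, 0.0]
1.35 [0.737 0.15  0.353] pos [0.0, 0.25, -0.252] rot [0.0, 0.0, 0.0]
```

>>> arm_command(delta_rot=[[0,0,0],[0,0,0],[0,0,0],[0,0,0],[0,0,0],[0,0,0],[0,0,0],[0,0,0],[0,0,0],[0,0,0],[0,0,0],[0,0,0]], delta_pos=[[0.001,-0.004,0.03],[0.001,-0.004,0.06],[0.001,-0.004,0.09],[0.001,-0.004,0.11],[0.001,-0.004,0.12],[0.001,-0.004,0.121],[0.001,-0.004,0.121],[0.001,-0.004,0.121],[0.001,-0.004,0.121],[0.001,-0.004,0.121],[0.001,-0.004,0.121],[0.001,-0.004,0.121]], gripper=[-0.2,-0.2,-0.2,-0.2,-0.2,-0.2,1,1,1,1,1,1], grip_force=15)

```text
time: 2.2
position: [0.4872, 0.1746, 0.1023]
tool_rot: [0.737, 0.676, 0.001, 0.0]
ft_force: [-0.6, 0.4, 1.1]
grip_width: 0.0202
grip_force: 0.0
```

>>> arm_command(delta_rot=[[0,0,0],[0,0,0],[0,0,0],[0,0,0],[0,0,0],[0,0,0],[0,0,0],[0,0,0]], delta_pos=[[0,0,0],[0,0,0],[0,0,0],[0,0,0],[0,0.001,-0.01],[0,0.004,-0.022],[0,0.008,-0.04],[0,0.008,-0.042]], gripper=[1,1,1,1,1,1,1,1])

```text
time: 2.87
position: [0.4972, 0.1736, 0.1453]
tool_rot: [0.737, 0.676, 0.002, 0.002]
ft_force: [6.2, -2.4, -4.4]
grip_width: 0.0112
grip_force: 15.0
```

>>> arm_command(delta_rot=[[0,0,0],[0,0,0],[0,0,0],[0,0,0],[0,0,0],[0,0,0],[0,0,0],[0,0,0],[0,0,0],[0,0,0],[0,0,0],[0,0,0]], delta_pos=[[0,0.006,-0.02],[0,0.013,-0.04],[0,0.023,-0.059],[0,0.033,-0.078],[0,0.045,-0.095],[0,0.058,-0.112],[0,0.073,-0.127],[0,0.088,-0.142],[0,0.105,-0.156],[0,0.122,-0.168],[0,0.141,-0.179],[0,0.16,-0.188]], gripper=[1,1,1,1,1,1,1,1,1,1,1,1])

```text
time: 3.87
position: [0.6494, 0.1594, 0.3292]
tool_rot: [0.737, 0.676, -0.007, -0.004]
ft_force: [-6.2, -3.4, 2.1]
grip_width: 0.0114
grip_force: 15.0
```

>>> arm_command(delta_rot=[[0,0,0],[0,0,0],[0,0,0],[0,0,0],[0,0,0],[0,0,0],[0,0,0],[0,0,0],[0,0,0]], delta_pos=[[0,0.02,-0.008],[0,0.04,-0.014],[0,0.06,-0.018],[0,0.06,-0.018],[0,0.06,-0.018],[0,0.06,-0.018],[0,0.06,-0.018],[0,0.06,-0.018],[0,0.06,-0.018]], gripper=[1,1,1,1,-0.3,-0.3,-0.3,-0.3,-0.3])

```text
time: 4.62
position: [0.7132, 0.1554, 0.3485]
tool_rot: [0.737, 0.676, -0.001, -0.001]
ft_force: [0.7, -0.1, -0.0]
grip_width: 0.0367
grip_force: 0.0
```

Run:
```python
from h import *
st()
c=viewer.camera("side");cv2.imwrite("pics/side1.png",c["pixels"][60:240,180:390].repeat(3,0).repeat(3,1))
```

```text
{'time': 4.617, 'q': [0.062, 0.593, 0.962, 0.0, 1.589, 0.147], 'position': [0.713, 0.155, 0.349], 'tool_rot': [0.737, 0.676, -0.001, -0.001], 'ft_force': [0.651, -0.053, -0.014], 'grip_force': 0.044, 'grip_width': 0.037}
```

View pics/side1.png

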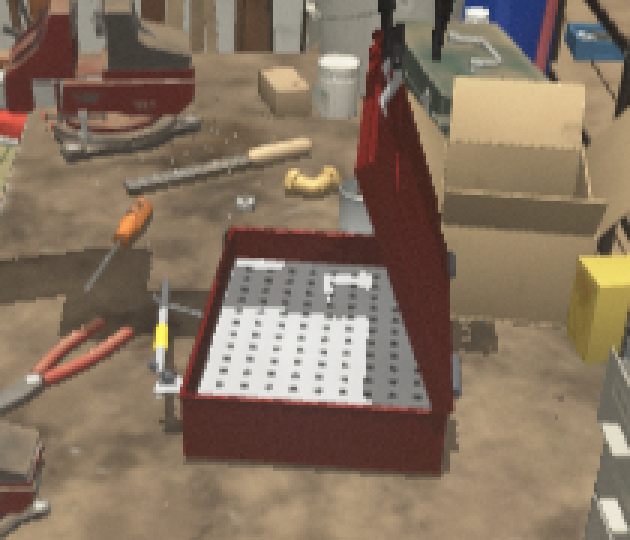

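>>> arm_command(delta_rot=[[0,0,0],[0,0,0],[0,0,0],[0,0,0],[0,0,0],[0,0,0],[0,0,0],[0,0,0],[0,0,0],[0,0,0]], delta_pos=[[0,0,-0.03],[0,0,-0.06],[0,0,-0.08],[0,-0.04,-0.08],[0,-0.08,-0.08],[0,-0.12,-0.08],[0,-0.16,-0.08],[0,-0.2,-0.08],[0,-0.24,-0.06],[0,-0.25,-0.03]], gripper=[-0.3,-0.3,-0.3,0.3,0.3,0.3,0.3,0.3,0.3,0.3])

```text
time: 5.5
position: [0.4616, 0.1775, 0.383]
tool_rot: [0.736, 0.677, 0.003, 0.002]
ft_force: [1.0, 0.2, -1.4]
grip_width: 0.031
grip_force: 0.0
```

```bash
cat >> h.py <<'E'
PIV=np.array([-.155,-.13,.074]);AX=np.array([.758,0,-.652]);D0=np.array([-.161,.969,-.188]);D0/=np.linalg.norm(D0)
def rod(th,phi=20.,back=0.,L=.09):
    d=R.from_rotvec(AX/np.linalg.norm(AX)*th).apply(D0);z=np.array([np.sin(np.radians(phi)),0,-np.cos(np.radians(phi))])
    return w2w(PIV+L*d+(.019-back)*z),tool(d,z)
E
python3 - <<'E'
from h import *
st()
plan(*rod(0,20,.07))
E
```

```text
{'time': 5.5, 'q': [0.14, 0.182, 1.52, 0.001, 1.433, 0.224], 'position': [0.462, 0.178, 0.383], 'tool_rot': [0.736, 0.677, 0.003, 0.002], 'ft_force': [1.003, 0.2, -1.401], 'grip_force': 0.0, 'grip_width': 0.031}
pos [-0.047, -0.004, 0.278] rot [-19.5, -2.3, -12.3]
```

>>> arm_command(delta_rot=[[-19.5,-2.3,-12.3],[-19.5,-2.3,-12.3],[-19.5,-2.3,-12.3],[-19.5,-2.3,-12.3],[-19.5,-2.3,-12.3],[-19.5,-2.3,-12.3],[-19.5,-2.3,-12.3],[-19.5,-2.3,-12.3],[-19.5,-2.3,-12.3]], delta_pos=[[-0.047,-0.004,0.278],[-0.047,-0.004,0.278],[-0.047,-0.004,0.278],[-0.047,-0.004,0.278],[-0.047,-0.004,0.278],[-0.047,-0.004,0.278],[-0.047,-0.004,0.278],[-0.047,-0.004,0.278],[-0.047,-0.004,0.278]], gripper=[0.3,0.3,0.3,0.3,0.3,0.3,0.3,0.3,0.3])

```text
time: 6.25
position: [0.4529, 0.1289, 0.0963]
tool_rot: [0.65, 0.742, 0.095, 0.134]
ft_force: [0.2, -0.3, -0.5]
grip_width: 0.03
grip_force: 0.0
```

Run:
```python
from h import *
st();wcam("wr2")
plan(*rod(0,20,.07));plan(*rod(0,20,0))
for L in(0,.09,.281):print(proj("wrist",w2w(PIV+L*D0)).round(0))
```

```text
{'time': 6.25, 'q': [0.078, 0.514, 2.158, -0.383, 0.157, 0.317], 'position': [0.453, 0.129, 0.096], 'tool_rot': [0.65, 0.742, 0.095, 0.134], 'ft_force': [0.171, -0.284, -0.533], 'grip_force': 0.0, 'grip_width': 0.03}
pos [0.002, 0.003, -0.006] rot [-0.9, 0.1, -0.0]
pos [0.002, 0.004, 0.064] rot [-0.9, 0.1, -0.0]
[291. 376.]
[292. 239.]
[ 294. -129.]
```

View pics/wr2.png

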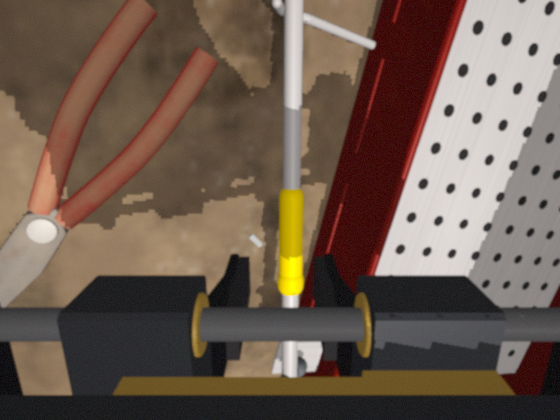

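```bash
sed -i 's/(.019-back)/(.015-back)/' h.py
python3 - <<'E'
from h import *
plan(*rod(0,6,.06));plan(*rod(0,6,0))
E
```

```text
pos [-0.001, 0.013, 0.002] rot [12.9, 2.9, 2.0]
pos [0.002, 0.0, 0.06] rot [12.9, 2.9, 2.0]
```

>>> arm_command(delta_rot=[[6,1.5,1],[12.9,2.9,2],[12.9,2.9,2],[12.9,2.9,2],[12.9,2.9,2],[12.9,2.9,2],[12.9,2.9,2],[12.9,2.9,2],[12.9,2.9,2],[12.9,2.9,2],[12.9,2.9,2],[12.9,2.9,2]], delta_pos=[[0,0.008,0],[-0.001,0.013,0.002],[-0.001,0.013,0.002],[0,0.009,0.02],[0.001,0.005,0.04],[0.002,0,0.06],[0.002,0,0.06],[0.002,0,0.06],[0.002,0,0.06],[0.002,0,0.06],[0.002,0,0.06],[0.002,0,0.06]], gripper=[0.3,0.3,0.3,0.3,0.3,0.3,0.3,0.3,1,1,1,1], grip_force=15)

```text
time: 7.3
position: [0.4733, 0.13, 0.0455]
tool_rot: [0.671, 0.739, 0.032, 0.042]
ft_force: [-4.2, -1.1, 2.8]
grip_width: 0.0135
grip_force: 15.0
```

Run:
```python
from h import *
st();plan(*rod(0,6,0))
N=22
f=rod(0,6)
for i in range(1,13):
    th=1.82*i/N;ph=6+18*i/N;print(i,round(th,2),end=" ");plan(*rod(th,ph),(f[0],f[1]))
```

```text
{'time': 7.3, 'q': [0.048, 0.64, 1.981, -0.032, 0.416, -0.02], 'position': [0.473, 0.13, 0.046], 'tool_rot': [0.671, 0.739, 0.032, 0.042], 'ft_force': [-4.24, -1.082, 2.761], 'grip_force': 14.994, 'grip_width': 0.013}
pos [-0.0, 0.001, 0.003] rot [0.0, -0.1, -0.0]
1 0.08 pos [0.001, 0.006, -0.005] rot [-0.8, -0.1, 3.4]
2 0.17 pos [0.0, 0.011, -0.01] rot [-1.6, -0.2, 6.9]
3 0.25 pos [-0.0, 0.017, -0.015] rot [-2.4, -0.2, 10.4]
4 0.33 pos [-0.002, 0.022, -0.02] rot [-3.3, -0.2, 14.1]
5 0.41 pos [-0.004, 0.028, -0.025] rot [-4.1, -0.1, 17.8]
6 0.5 pos [-0.006, 0.033, -0.03] rot [-4.9, 0.0, 21.7]
7 0.58 pos [-0.009, 0.038, -0.035] rot [-5.8, 0.2, 25.6]
8 0.66 pos [-0.013, 0.043, -0.04] rot [-6.6, 0.5, 29.8]
9 0.74 pos [-0.017, 0.047, -0.045] rot [-7.4, 0.9, 34.1]
10 0.83 pos [-0.021, 0.051, -0.049] rot [-8.2, 1.3, 38.5]
11 0.91 pos [-0.027, 0.055, -0.053] rot [-9.0, 1.8, 43.1]
12 0.99 pos [-0.032, 0.058, -0.057] rot [-9.8, 2.4, 47.8]
```

>>> arm_command(delta_rot=[[-0.8,-0.1,3.4],[-1.6,-0.2,6.9],[-2.4,-0.2,10.4],[-3.3,-0.2,14.1],[-4.1,-0.1,17.8],[-4.9,0,21.7],[-5.8,0.2,25.6],[-6.6,0.5,29.8],[-7.4,0.9,34.1],[-8.2,1.3,38.5]], delta_pos=[[0.001,0.006,-0.005],[0,0.011,-0.01],[0,0.017,-0.015],[-0.002,0.022,-0.02],[-0.004,0.028,-0.025],[-0.006,0.033,-0.03],[-0.009,0.038,-0.035],[-0.013,0.043,-0.04],[-0.017,0.047,-0.045],[-0.021,0.051,-0.049]], gripper=[1,1,1,1,1,1,1,1,1,1])

```text
time: 8.13
position: [0.5204, 0.1142, 0.0993]
tool_rot: [0.873, 0.472, 0.104, 0.067]
ft_force: [-5.2, -2.5, -2.6]
grip_width: 0.0135
grip_force: 15.0
```

Run:
```python
from h import *
st();N=22
f=rod(1.82*10/N,6+180/N);plan(*f)
for i in list(range(11,23))+[23]:
    th=1.82*i/N;ph=6+18*i/N;print(i,round(th,2),end=" ");plan(*rod(th,ph),(f[0],f[1]))
```

```text
{'time': 8.133, 'q': [0.02, 0.544, 1.954, -0.063, 0.398, 0.656], 'position': [0.52, 0.114, 0.099], 'tool_rot': [0.873, 0.472, 0.104, 0.067], 'ft_force': [-5.196, -2.48, -2.62], 'grip_force': 14.993, 'grip_width': 0.013}
pos [0.0, 0.001, 0.003] rot [-0.0, -0.1, -0.2]
11 0.91 pos [-0.001, 0.007, -0.003] rot [-0.7, 0.4, 4.6]
12 0.99 pos [-0.003, 0.013, -0.007] rot [-1.4, 0.9, 9.4]
13 1.08 pos [-0.006, 0.02, -0.01] rot [-2.0, 1.4, 14.3]
14 1.16 pos [-0.009, 0.026, -0.013] rot [-2.6, 2.0, 19.4]
15 1.24 pos [-0.012, 0.032, -0.015] rot [-3.1, 2.7, 24.5]
16 1.32 pos [-0.017, 0.038, -0.017] rot [-3.6, 3.4, 29.8]
17 1.41 pos [-0.021, 0.044, -0.019] rot [-4.1, 4.2, 35.1]
18 1.49 pos [-0.026, 0.049, -0.021] rot [-4.4, 5.0, 40.5]
19 1.57 pos [-0.031, 0.054, -0.022] rot [-4.8, 5.9, 45.8]
20 1.65 pos [-0.037, 0.059, -0.023] rot [-5.0, 6.8, 51.2]
21 1.74 pos [-0.043, 0.063, -0.024] rot [-5.2, 7.8, 56.5]
22 1.82 pos [-0.05, 0.067, -0.024] rot [-5.3, 8.8, 61.7]
23 1.9 pos [-0.056, 0.071, -0.024] rot [-5.4, 9.9, 66.9]
```

>>> arm_command(delta_rot=[[-0.7,0.4,4.6],[-1.4,0.9,9.4],[-2,1.4,14.3],[-2.6,2,19.4],[-3.1,2.7,24.5],[-3.6,3.4,29.8],[-4.1,4.2,35.1],[-4.4,5,40.5]], delta_pos=[[-0.001,0.007,-0.003],[-0.003,0.013,-0.007],[-0.006,0.02,-0.01],[-0.009,0.026,-0.013],[-0.012,0.032,-0.015],[-0.017,0.038,-0.017],[-0.021,0.044,-0.019],[-0.026,0.049,-0.021]], gripper=[1,1,1,1,1,1,1,1], grip_force=25)

```text
time: 8.8
position: [0.5399, 0.0688, 0.1263]
tool_rot: [0.974, 0.139, 0.175, 0.038]
ft_force: [-5.2, 16.3, -2.7]
grip_width: 0.0134
grip_force: 24.7
```

Run:
```python
from h import *
st();N=22
f=rod(1.82*18/N,6+18*18/N);plan(*f)
for i in (19,20,21,22,23):
    th=1.82*i/N;ph=6+18*i/N;print(i,round(th,2),end=" ");plan(*rod(th,ph),(f[0],f[1]))
a=viewer.camera("side")["pixels"][60:240,180:390];b=viewer.camera("scene")["pixels"][60:240,150:330]
cv2.imwrite("pics/mid.png",cv2.resize(np.hstack([a,b]),None,fx=2,fy=2,interpolation=cv2.INTER_CUBIC))
```

```text
{'time': 8.8, 'q': [-0.08, 0.492, 1.996, 0.011, 0.295, 1.197], 'position': [0.54, 0.069, 0.126], 'tool_rot': [0.974, 0.139, 0.175, 0.038], 'ft_force': [-5.157, 16.331, -2.692], 'grip_force': 24.666, 'grip_width': 0.013}
pos [0.001, 0.003, 0.003] rot [-0.3, 0.0, -0.3]
19 1.57 pos [-0.001, 0.007, -0.001] rot [-0.3, 0.8, 5.4]
20 1.65 pos [-0.002, 0.015, -0.002] rot [-0.5, 1.6, 10.8]
21 1.74 pos [-0.004, 0.022, -0.002] rot [-0.6, 2.4, 16.1]
22 1.82 pos [-0.006, 0.029, -0.002] rot [-0.6, 3.2, 21.4]
23 1.9 pos [-0.009, 0.036, -0.002] rot [-0.6, 4.1, 26.6]
```

View pics/mid.png

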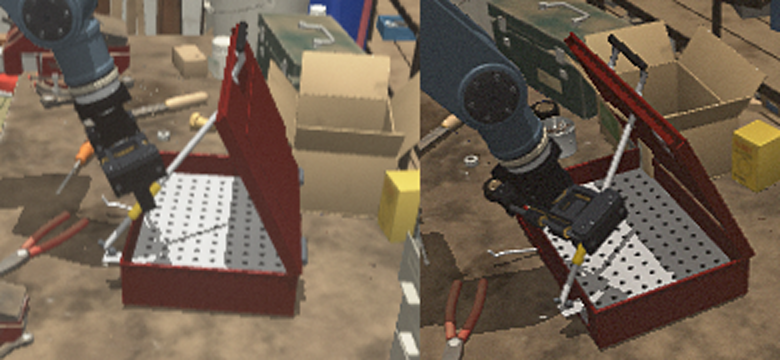

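>>> arm_command(delta_rot=[[-0.2,0.4,2.7],[-0.3,0.8,5.4],[-0.4,1.2,8.1],[-0.5,1.6,10.8],[-0.5,2,13.4],[-0.6,2.4,16.1],[-0.6,2.6,17.4],[-0.6,2.8,18.7]], delta_pos=[[0,0.004,-0.001],[-0.001,0.007,-0.001],[-0.001,0.011,-0.001],[-0.002,0.015,-0.002],[-0.003,0.019,-0.002],[-0.004,0.022,-0.002],[-0.004,0.024,-0.002],[-0.005,0.026,-0.002]], gripper=[1,1,1,1,1,1,1,1])

```text
time: 9.57
position: [0.5415, 0.0433, 0.1309]
tool_rot: [0.979, -0.018, 0.203, 0.011]
ft_force: [-7.7, 13.9, 9.8]
grip_width: 0.013
grip_force: 25.0
```

Run:
```python
from h import *
st();N=22
f=rod(1.82*21.5/N,6+18*21.5/N);plan(*f)
for i in (22,22.5,23):
    th=1.82*i/N;ph=6+18*i/N;print(i,round(th,2),end=" ");plan(*rod(th,ph),(f[0],f[1]))
```

```text
{'time': 9.567, 'q': [-0.142, 0.481, 2.036, 0.133, 0.217, 1.343], 'position': [0.541, 0.043, 0.131], 'tool_rot': [0.979, -0.018, 0.203, 0.011], 'ft_force': [-7.665, 13.906, 9.836], 'grip_force': 25.033, 'grip_width': 0.013}
pos [0.002, 0.003, 0.004] rot [-0.4, 0.1, 0.0]
22 1.82 pos [0.0, 0.004, -0.0] rot [-0.0, 0.4, 2.6]
22.5 1.86 pos [-0.0, 0.007, -0.0] rot [-0.0, 0.8, 5.2]
23 1.9 pos [-0.0, 0.011, 0.0] rot [0.0, 1.2, 7.8]
```

>>> arm_command(delta_rot=[[0,0.2,1.3],[0,0.4,2.6],[0,0.5,3.6],[0,0.6,4.5],[0,0.6,4.5]], delta_pos=[[0,0.002,0],[0,0.004,0],[0,0.005,0],[0,0.006,0],[0,0.006,0]], gripper=[1,1,1,1,1])

```text
time: 9.98
position: [0.5412, 0.0354, 0.131]
tool_rot: [0.976, -0.058, 0.209, 0.003]
ft_force: [-10.6, 1.3, 9.7]
grip_width: 0.0135
grip_force: 24.9
```

Run:
```python
from h import *
st();
for t in(1.78,1.82,1.86):plan(*rod(t,24))
a=viewer.camera("side")["pixels"];cv2.imwrite("pics/m2.png",a)
```

```text
{'time': 9.983, 'q': [-0.161, 0.48, 2.047, 0.179, 0.198, 1.36], 'position': [0.541, 0.035, 0.131], 'tool_rot': [0.976, -0.058, 0.209, 0.003], 'ft_force': [-10.581, 1.318, 9.715], 'grip_force': 24.917, 'grip_width': 0.013}
pos [0.001, -0.005, 0.004] rot [-0.3, -0.1, -4.4]
pos [0.002, -0.001, 0.004] rot [-0.3, -0.1, -1.9]
pos [0.002, 0.002, 0.004] rot [-0.3, -0.1, 0.6]
```

Run:
```python
from h import *
a=cv2.imread("pics/m2.png")[60:160,230:360];a=cv2.resize(a,None,fx=6,fy=6,interpolation=cv2.INTER_CUBIC)
for th,c in((1.15,(0,255,0)),(1.21,(255,255,0))):
    f=np.array([-np.cos(th),0,np.sin(th)]);u=np.array([np.sin(th),0,np.cos(th)]);H=np.array([.125,0,.084])
    pts=[.282*f+.03*u+[0,.05,0],.282*f+.03*u-[0,.05,0],.252*f-[0,.186,0]+.005*u]
    for p in pts:
        q=(proj("side",w2w(H+p))-[230,60]+.5)*6;cv2.drawMarker(a,(int(q[0]),int(q[1])),c,cv2.MARKER_CROSS,14,1);print(th,q)
cv2.imwrite("pics/m2c.png",a)
```

```text
1.15 [456.83876083  70.60569078]
1.15 [451.07238828 139.20931481]
1.15 [410.13184417 340.53804065]
1.21 [491.82217818  61.96734784]
1.21 [488.7925125  130.13884456]
1.21 [445.74930188 329.48665109]
```

View pics/m2c.png

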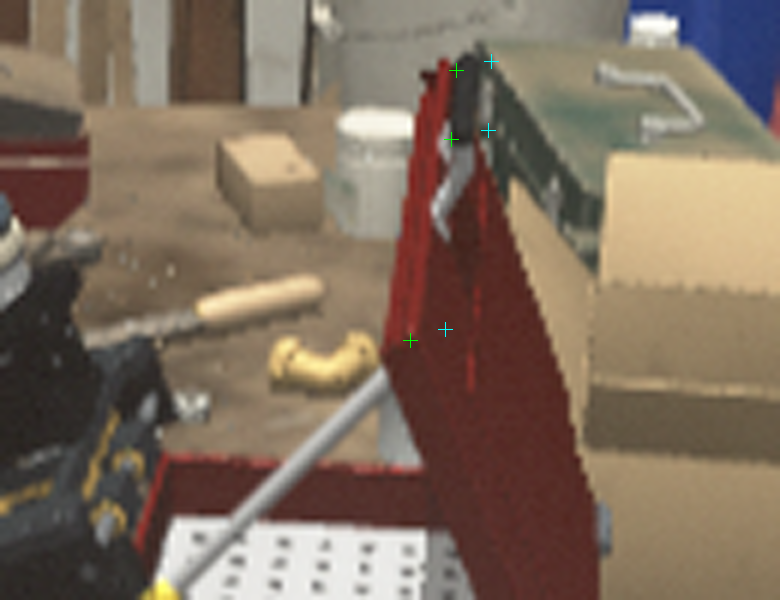

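>>> arm_command(delta_rot=[[0,0,0],[0,0,0],[0,0,0],[0,0,0],[0,0,0],[0,0,0],[0,0,0]], delta_pos=[[0,-0.001,-0.003],[0,-0.002,-0.005],[0,-0.002,-0.005],[0,-0.002,-0.005],[0,-0.002,-0.005],[0,-0.002,-0.005],[0,-0.002,-0.005]], gripper=[1,1,0.4,0.4,0.4,0.4,0.4], grip_force=10)

```text
time: 10.62
position: [0.545, 0.0362, 0.1366]
tool_rot: [0.975, -0.058, 0.214, 0.004]
ft_force: [0.3, 0.5, 0.0]
grip_width: 0.0253
grip_force: 0.0
```

Run:
```python
from h import *
st()
a=viewer.camera("side")["pixels"][60:240,180:390];b=viewer.camera("scene")["pixels"][60:240,150:330]
cv2.imwrite("pics/rel.png",cv2.resize(np.hstack([a,b]),None,fx=2,fy=2,interpolation=cv2.INTER_CUBIC))
```

```text
{'time': 10.617, 'q': [-0.157, 0.472, 2.04, 0.16, 0.203, 1.383], 'position': [0.545, 0.036, 0.137], 'tool_rot': [0.975, -0.058, 0.214, 0.004], 'ft_force': [0.311, 0.462, 0.029], 'grip_force': 0.0, 'grip_width': 0.025}
```

View pics/rel.png

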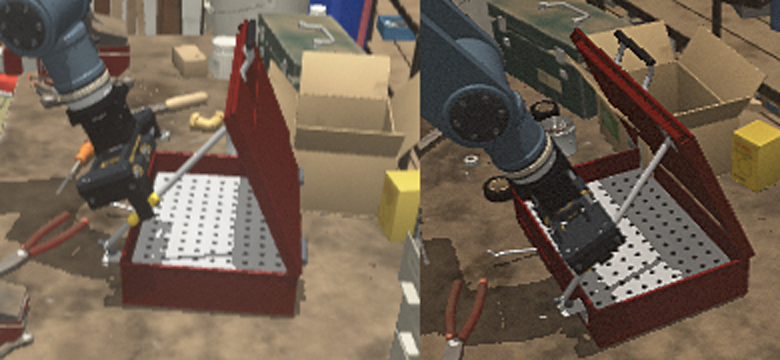

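>>> arm_command(delta_rot=[[0,0,0],[0,0,0],[0,0,0],[0,0,0],[0,0,0],[0,0,0],[0,0,0],[0,0,0],[0,0,0]], delta_pos=[[0,0,-0.01],[0,0,-0.03],[0,0,-0.05],[0,0,-0.08],[0,0,-0.11],[0,0,-0.14],[-0.03,0,-0.16],[-0.05,0,-0.16],[-0.05,0,-0.16]], gripper=[0.2,0.1,0,0,0,0,0,0,0])

```text
time: 11.47
position: [0.4265, 0.0484, 0.2596]
tool_rot: [0.976, -0.058, 0.21, 0.004]
ft_force: [-0.4, 0.1, -0.3]
grip_width: 0.0433
grip_force: 0.0
```

Run:
```python
from h import *
st()
a=viewer.camera("side")["pixels"];cv2.imwrite("pics/ret.png",a)
o=cv2.imread("pics/m2.png").astype(int)
for n in("rel",):pass
d=np.abs(a.astype(int)-o).mean(2);print("lid region diff",d[68:200,296:340].mean().round(2))
for u in((278.3,309),(333,296.5)):print(ray("scene",u,.018).round(3))
print(ray("scene",(211,275),.05).round(3),"vise top ref")
plan([.548,-.237,.16],tool([-1,0,0],[0,0,-1]))
```

```text
{'time': 11.467, 'q': [-0.179, 0.063, 2.137, 0.084, 0.523, 1.446], 'position': [0.427, 0.048, 0.26], 'tool_rot': [0.976, -0.058, 0.21, 0.004], 'ft_force': [-0.377, 0.075, -0.307], 'grip_force': 0.0, 'grip_width': 0.043}
lid region diff 5.97
[ 0.456 -0.285  0.018]
[ 0.585 -0.331  0.018]
[ 0.362 -0.13   0.05 ] vise top ref
pos [0.097, 0.271, 0.15] rot [-37.7, 0.9, 174.2]
```

Run:
```python
from h import *
i=(np.array([.45,-.06,.26]),tool([0,1,0],[0,0,-1]))
plan(*i);plan([.548,-.237,.17],tool([-1,0,0],[0,0,-1]),i)
a=cv2.imread("pics/ret.png")
for n in("m2","ret"):
    a=cv2.imread(f"pics/{n}.png").astype(int);c=a[66:84,298:320]
    m=(c.max(2)<60)&(c.max(2)-c.min(2)<25);y,x=np.nonzero(m);print(n,m.sum(),x.mean()+298,y.mean()+66)
    print("\n".join("".join('#' if v else '.' for v in r) for r in m))
```

```text
pos [0.03, 0.105, 0.012] rot [18.8, -19.7, -90.3]
pos [-0.168, 0.113, 0.09] rot [0.0, 0.0, -90.0]
m2 49 306.8979591836735 76.34693877551021
......................
......................
......................
......................
........####..........
........####..........
........####..........
........#.##..........
........#.##..........
.......####...........
........###...........
.......####...........
.......####...........
.......###............
.......#..#...........
.......#.##...........
.......####...........
.......####...........
ret 47 304.70212765957444 76.97872340425532
......................
......................
......................
......................
.......##.............
......###.............
......###.............
......###.............
......###.............
......###.............
.....####.............
.....####.............
.....####.............
.....####.............
.....##.#.............
.....#.##.............
.....####.............
.....####.............
```

>>> arm_command(delta_rot=[[1.3,-1.4,-6.5],[2.6,-2.8,-13],[4,-4.2,-19.5],[5.4,-5.6,-26],[6.8,-7,-32.5],[8.1,-8.5,-39],[9.5,-10,-45.5],[10.8,-11.3,-52],[12.2,-12.8,-58.5],[13.5,-14.2,-65],[14.9,-15.6,-71.5],[16.2,-17,-78]], delta_pos=[[0.003,0.009,0.001],[0.006,0.018,0.002],[0.009,0.027,0.003],[0.012,0.036,0.004],[0.015,0.045,0.005],[0.018,0.054,0.006],[0.02,0.063,0.007],[0.022,0.072,0.008],[0.024,0.081,0.009],[0.026,0.09,0.01],[0.028,0.1,0.011],[0.03,0.105,0.012]], gripper=[0,0,0,0,0,0,0,0,0,0,0,0])

```text
time: 12.52
position: [0.4543, -0.0631, 0.2606]
tool_rot: [0.804, 0.594, 0.032, 0.002]
ft_force: [0.7, 0.2, -0.3]
grip_width: 0.0435
grip_force: 0.0
```

Run:
```python
from h import *
st()
plan([.548,-.237,.17],tool([-1,0,0],[0,0,-1]))
```

```text
{'time': 12.517, 'q': [-0.419, 0.23, 1.818, 0.062, 1.059, -0.151], 'position': [0.454, -0.063, 0.261], 'tool_rot': [0.804, 0.594, 0.032, 0.002], 'ft_force': [0.692, 0.203, -0.299], 'grip_force': 0.0, 'grip_width': 0.043}
pos [-0.143, 0.137, 0.09] rot [4.2, 0.1, -102.1]
```

>>> arm_command(delta_rot=[[4.2,0,-102],[4.2,0,-102],[4.2,0,-102],[4.2,0,-102],[4.2,0,-102],[4.2,0,-102],[4.2,0,-102],[4.2,0,-102],[4.2,0,-102],[4.2,0,-102],[4.2,0,-102],[4.2,0,-102]], delta_pos=[[-0.012,0.011,0.008],[-0.024,0.022,0.016],[-0.036,0.034,0.024],[-0.048,0.045,0.032],[-0.06,0.057,0.04],[-0.072,0.068,0.048],[-0.084,0.08,0.056],[-0.096,0.092,0.064],[-0.108,0.104,0.07],[-0.12,0.115,0.08],[-0.132,0.126,0.085],[-0.143,0.137,0.09]], gripper=[-0.6,-0.6,-0.6,-0.6,-0.6,-0.6,-0.6,-0.6,-0.6,-0.6,-0.6,-0.6])

```text
time: 13.52
position: [0.5471, -0.2366, 0.1679]
tool_rot: [0.183, 0.983, 0.006, 0.001]
ft_force: [0.4, -0.0, -0.1]
grip_width: 0.0696
grip_force: 0.0
```

Run:
```python
from h import *
st()
plan([.548,-.237,.17],tool([-1,0,0],[0,0,-1]))
```

```text
{'time': 13.517, 'q': [-0.602, 0.555, 1.56, 0.014, 1.03, -1.812], 'position': [0.547, -0.237, 0.168], 'tool_rot': [0.183, 0.983, 0.006, 0.001], 'ft_force': [0.363, -0.031, -0.101], 'grip_force': 0.0, 'grip_width': 0.07}
pos [-0.001, 0.0, -0.002] rot [0.7, 0.1, -16.1]
```

>>> arm_command(delta_rot=[[0.7,0,-7],[0.7,0,-14],[0.7,0,-16],[0.7,0,-16]], delta_pos=[[0.04,0,0],[0.05,0,0],[0.05,0,0],[0.05,0,0]], gripper=[-0.6,-0.6,-0.6,-0.6])

```text
time: 13.85
position: [0.4996, -0.2172, 0.1685]
tool_rot: [0.047, 0.999, 0.0, 0.0]
ft_force: [-0.1, -0.6, 0.1]
grip_width: 0.0698
grip_force: 0.0
```

Run:
```python
from h import *
st();c=wcam("wr3");print("expect",proj("wrist",[.548,-.237,.015]))
g=cv2.medianBlur(cv2.cvtColor(c["pixels"],cv2.COLOR_BGR2GRAY),5)
h=cv2.HoughCircles(g,cv2.HOUGH_GRADIENT,1,15,param1=120,param2=30,minRadius=15,maxRadius=90)
if h is not None:
  for u,v,r in h[0][:10]:print(u,v,r,ray("wrist",(u,v),.015).round(4))
```

```text
{'time': 13.85, 'q': [-0.616, 0.492, 1.69, 0.001, 0.958, -2.093], 'position': [0.5, -0.217, 0.168], 'tool_rot': [0.047, 0.999, 0.0, 0.0], 'ft_force': [-0.137, -0.623, 0.076], 'grip_force': 0.0, 'grip_width': 0.07}
expect [263.84405145 247.33567677]
193.5 144.5 44.4 [ 0.4492 -0.2861  0.015 ]
270.5 246.5 25.2 [ 0.5477 -0.2308  0.015 ]
162.5 290.5 33.8 [ 0.5832 -0.3382  0.015 ]
181.5 155.5 28.2 [ 0.4575 -0.2978  0.015 ]
209.5 139.5 24.5 [ 0.4464 -0.272   0.015 ]
```

Run:
```python
from h import *
load("wr3");a=cv2.imread("pics/wr3.png")
x0,y0=215,195;c=a[y0:y0+105,x0:x0+115]
g=cv2.GaussianBlur(cv2.cvtColor(c,cv2.COLOR_BGR2GRAY),(3,3),0)
for lo,hi,p2 in((12,20,12),(26,38,14)):
    h=cv2.HoughCircles(g,cv2.HOUGH_GRADIENT,1,5,param1=100,param2=p2,minRadius=lo,maxRadius=hi)
    if h is not None:
        for u,v,r in h[0][:4]:print(u+x0,v+y0,r,ray("wrist",(u+x0,v+y0),.015).round(4))
s=cv2.resize(g,(58,53))
print("\n".join("".join(" .:-=+*#%@"[min(9,int(v)//26)] for v in r) for r in s))
```

```text
267.5 248.5 17.2 [ 0.5495 -0.2338  0.015 ]
269.5 239.5 19.4 [ 0.5408 -0.231   0.015 ]
274.5 251.5 19.4 [ 0.553  -0.2277  0.015 ]
258.5 248.5 19.4 [ 0.5487 -0.242   0.015 ]
268.5 246.5 26.8 [ 0.5476 -0.2327  0.015 ]
268.5 241.5 31.3 [ 0.5427 -0.2321  0.015 ]
266.5 251.5 31.2 [ 0.5524 -0.235   0.015 ]
265.5 236.5 28.4 [ 0.5375 -0.2344  0.015 ]
++++++++++++==----------------::::::::::::::::::::::::::--
++++++++++++=----------------:::::::::::::::::::::::::::::
++++++++++++=----------------:::::::::::::::::::::::::::::
+++++++++++++=---------------:::::::::::::::::::::::::::::
+++++++++++++=----------------::::::::::::::::::::::::::::
+++++++++++++=------------------:::::::::::::::::::::::::-
+++++++++++++=----------------------::::::::::::::::::::--
+++++++++++++=------------------------::::::::::::::::----
+++++++++++++=--------------------------::::::::::::::----
+++++++++++++=--------------------------::::::::::::::----
+++++++++++++=--------------------------:::::::::::::-----
+++++++++++++=--------------------------:::::::::::::-----
+++++++++++++=--------------------------::::::::
[... 1670 characters left out ...]
++++++++++++++++++=================================
++++++++++++++++++++++++++===================+++==========
+++++++++++++++++++++++++++==================++++=========
+++++++++++++++++++++++++++++===========+++++++++=========
++++++++++++++++++++++++++++++==========+**++++++=========
++++++++++++++++++++++++++++++=========++*+++++++=========
+++++++++++++++++++++++++++++++=========+++++++++++=======
+++++++++++++++++++++++++++++++==============+++++========
+++++++++++++++++++++++++++++++================++=========
+++++++++++++++++++++++++++++++======================+====
+++++++++++++++++++++++++++++++===========================
++++++++++++++++++++++++++++++++==========================
```

Run:
```python
from h import *
plan([.5485,-.2333,.05],tool([-1,0,0],[0,0,-1]));plan([.5485,-.2333,.004],tool([-1,0,0],[0,0,-1]))
```

```text
pos [-0.049, -0.011, 0.119] rot [-0.0, 0.1, -0.5]
pos [-0.049, -0.011, 0.165] rot [-0.0, 0.1, -0.5]
```

>>> arm_command(delta_rot=[[0,0,0],[0,0,0],[0,0,0],[0,0,0],[0,0,0],[0,0,0],[0,0,0],[0,0,0],[0,0,0],[0,0,0],[0,0,0],[0,0,0]], delta_pos=[[-0.03,-0.007,0.02],[-0.049,-0.011,0.05],[-0.049,-0.011,0.08],[-0.049,-0.011,0.11],[-0.049,-0.011,0.135],[-0.049,-0.011,0.15],[-0.049,-0.011,0.159],[-0.049,-0.011,0.164],[-0.049,-0.011,0.164],[-0.049,-0.011,0.164],[-0.049,-0.011,0.164],[-0.049,-0.011,0.164]], gripper=[-0.6,-0.6,-0.6,-0.6,-0.6,-0.6,-0.6,-0.6,-0.6,0.5,0.5,0.5], grip_force=20)

```text
time: 14.9
position: [0.548, -0.2326, 0.0062]
tool_rot: [0.047, 0.999, -0.0, 0.002]
ft_force: [-0.0, 0.0, -0.6]
grip_width: 0.0567
grip_force: 0.0
```

>>> arm_command(delta_rot=[[0,0,0],[0,0,0],[0,0,0],[0,0,0],[0,0,0],[0,0,0],[0,0,0]], delta_pos=[[0,0,0],[0,0,0],[0,0,0],[0,0,0],[0,0,-0.01],[0,0,-0.03],[0,0,-0.05]], gripper=[0.5,0.5,0.5,0.5,0.5,0.5,0.5])

```text
time: 15.48
position: [0.5455, -0.2309, 0.0545]
tool_rot: [0.047, 0.999, 0.002, -0.001]
ft_force: [0.1, -0.7, -1.9]
grip_width: 0.051
grip_force: 20.0
```

Run:
```python
from h import *
r=tool([-1,0,0],[0,0,-1])
for p in([.43,-.15,.27],[.43,.19,.27],w2w([-.072,.05,.2]),w2w([-.072,.05,.05])):plan(p,r)
```

```text
pos [0.123, 0.07, -0.215] rot [0.2, -0.2, -0.4]
pos [0.155, 0.409, -0.214] rot [0.2, -0.2, -0.4]
pos [0.01, 0.446, -0.144] rot [0.2, -0.2, -0.4]
pos [0.009, 0.446, 0.006] rot [0.2, -0.2, -0.4]
```

>>> arm_command(delta_rot=[[0,0,0],[0,0,0],[0,0,0],[0,0,0],[0,0,0],[0,0,0],[0,0,0],[0,0,0],[0,0,0],[0,0,0],[0,0,0],[0,0,0]], delta_pos=[[0,0,-0.02],[0.01,0,-0.05],[0.03,0.01,-0.08],[0.05,0.02,-0.11],[0.075,0.035,-0.14],[0.1,0.05,-0.17],[0.12,0.06,-0.2],[0.125,0.08,-0.215],[0.13,0.11,-0.215],[0.135,0.145,-0.215],[0.14,0.18,-0.215],[0.145,0.215,-0.215]], gripper=[0.5,0.5,0.5,0.5,0.5,0.5,0.5,0.5,0.5,0.5,0.5,0.5])

```text
time: 16.48
position: [0.421, -0.0028, 0.2701]
tool_rot: [0.048, 0.999, 0.001, -0.0]
ft_force: [-0.2, 0.2, -3.0]
grip_width: 0.0509
grip_force: 20.0
```

>>> arm_command(delta_rot=[[0,0,0],[0,0,0],[0,0,0],[0,0,0],[0,0,0],[0,0,0],[0,0,0],[0,0,0],[0,0,0]], delta_pos=[[0,0.035,0],[0.003,0.07,0],[0.005,0.105,0],[0.007,0.14,0],[0.009,0.17,0],[0.01,0.185,0],[0.01,0.194,0],[0.01,0.194,0],[0.01,0.194,0]], gripper=[0.5,0.5,0.5,0.5,0.5,0.5,0.5,0.5,0.5])

```text
time: 17.23
position: [0.4302, 0.1891, 0.2699]
tool_rot: [0.046, 0.999, -0.0, -0.0]
ft_force: [-0.1, -1.2, -2.3]
grip_width: 0.0512
grip_force: 20.0
```

Run:
```python
from h import *
st();r=tool([-1,0,0],[0,0,-1])
for z in(.2,.05,.047):plan(w2w([-.072,.05,z]),r)
a=viewer.camera("side")["pixels"].astype(int);c=a[66:84,298:320];m=(c.max(2)<60)&(c.max(2)-c.min(2)<25);y,x=np.nonzero(m);print(m.sum(),x.mean()+298)
```

```text
{'time': 17.233, 'q': [0.176, 0.256, 1.747, -0.0, 1.139, -1.302], 'position': [0.43, 0.189, 0.27], 'tool_rot': [0.046, 0.999, -0.0, -0.0], 'ft_force': [-0.112, -1.232, -2.349], 'grip_force': 19.978, 'grip_width': 0.051}
pos [-0.145, 0.039, 0.07] rot [-0.0, -0.0, -0.4]
pos [-0.145, 0.039, 0.22] rot [-0.0, -0.0, -0.4]
pos [-0.145, 0.039, 0.223] rot [-0.0, -0.0, -0.4]
48 304.8958333333333
```

>>> arm_command(delta_rot=[[0,0,0],[0,0,0],[0,0,0],[0,0,0],[0,0,0],[0,0,0],[0,0,0],[0,0,0],[0,0,0],[0,0,0],[0,0,0],[0,0,0]], delta_pos=[[-0.03,0.008,0.015],[-0.06,0.016,0.03],[-0.09,0.024,0.045],[-0.12,0.032,0.06],[-0.145,0.039,0.075],[-0.145,0.039,0.1],[-0.145,0.039,0.13],[-0.145,0.039,0.16],[-0.145,0.039,0.185],[-0.145,0.039,0.205],[-0.145,0.039,0.213],[-0.145,0.039,0.216]], gripper=[0.5,0.5,0.5,0.5,0.5,0.5,0.5,0.5,0.5,0.5,0.5,0.5])

```text
time: 18.28
position: [0.5781, 0.2131, 0.0525]
tool_rot: [0.048, 0.999, -0.0, -0.002]
ft_force: [-1.3, 0.5, -2.2]
grip_width: 0.051
grip_force: 20.0
```

>>> arm_command(delta_rot=[[0,0,0],[0,0,0],[0,0,0],[0,0,0]], delta_pos=[[0,0,0.002],[0,0,0.004],[0,0,0.005],[0,0,0.006]], gripper=[0.5,0.5,0.5,0.5])

```text
time: 18.62
position: [0.58, 0.215, 0.0496]
tool_rot: [0.047, 0.999, 0.001, 0.002]
ft_force: [-0.7, -0.2, -2.6]
grip_width: 0.0507
grip_force: 20.0
```

Still carrying its weight (−2.6 N); a little lower until contact, then release.

>>> arm_command(delta_rot=[[0,0,0],[0,0,0],[0,0,0],[0,0,0]], delta_pos=[[0,0,0.001],[0,0,0.002],[0,0,0.003],[0,0,0.003]], gripper=[0.5,0.5,0.5,0.5])

```text
time: 18.95
position: [0.5797, 0.2151, 0.0481]
tool_rot: [0.047, 0.999, 0.0, 0.002]
ft_force: [-3.2, -1.3, 10.5]
grip_width: 0.051
grip_force: 20.1
```

>>> arm_command(delta_rot=[[0,0,0],[0,0,0],[0,0,0],[0,0,0],[0,0,0],[0,0,0],[0,0,0],[0,0,0],[0,0,0],[0,0,0],[0,0,0],[0,0,0]], delta_pos=[[0,0,-0.001],[0,0,-0.001],[0,0,-0.001],[0,0,-0.001],[0,0,-0.001],[0,0,-0.02],[0,0,-0.05],[0,0,-0.085],[0,0,-0.12],[0,0,-0.155],[0.04,0,-0.17],[0.08,0,-0.18]], gripper=[0.4,0,-0.5,-0.5,-0.5,-0.5,-0.5,-0.5,-0.5,-0.5,-0.5,-0.5])

```text
time: 19.95
position: [0.5029, 0.2224, 0.2278]
tool_rot: [0.048, 0.999, 0.001, 0.004]
ft_force: [-1.3, -0.5, -0.7]
grip_width: 0.0651
grip_force: 0.0
```

>>> arm_command(delta_rot=[[0,0,0],[0,0,0],[0,0,0],[0,0,0],[0,0,0],[0,0,0]], delta_pos=[[0.03,0,-0.01],[0.06,0.01,-0.02],[0.08,0.04,-0.02],[0.09,0.07,-0.02],[0.09,0.08,-0.02],[0.09,0.08,-0.02]], gripper=[-0.5,-0.5,-0.5,-0.5,-0.5,-0.5])

```text
time: 20.45
position: [0.4177, 0.3124, 0.2452]
tool_rot: [0.045, 0.999, 0.001, 0.001]
ft_force: [0.1, -0.6, -0.3]
grip_width: 0.0654
grip_force: 0.0
```

Run:
```python
from h import *
st()
a=viewer.camera("side")["pixels"].astype(int);c=a[66:84,298:320];m=(c.max(2)<60)&(c.max(2)-c.min(2)<25);y,x=np.nonzero(m);print(m.sum(),x.mean()+298)
for n in("side",):
    u=proj(n,w2w([-.072,.05,.057]));print(u);x0,y0=int(u[0])-22,int(u[1])-16
    g=cv2.cvtColor(a.astype(np.uint8),cv2.COLOR_BGR2GRAY)[y0:y0+32,x0:x0+44]
    print("\n".join("".join(" .:-=+*#%@"[min(9,int(v)//26)] for v in r) for r in g))
```

```text
{'time': 20.45, 'q': [0.427, 0.359, 1.665, 0.001, 1.115, -1.054], 'position': [0.418, 0.312, 0.245], 'tool_rot': [0.045, 0.999, 0.001, 0.001], 'ft_force': [0.076, -0.634, -0.322], 'grip_force': 0.0, 'grip_width': 0.065}
49 304.7551020408163
[267.33275795 160.18708753]
:---=+++=-:..:::::::::::=*#+=-::::::::::::::
-----=++=-::.::::::::::=**+=-:::::::::::::::
:-----=+=:.::-********+**+===-::::::::::::::
-------=-::.:+%%%%%%%%#*+=+###*********+++++
---------::.:#%%%##%%#*+=+#%%%%%%%%%%%%%%%%#
-------:::.:=%%%%+=*#*+=-+%%%%%##%%%%%%%%%%%
::-----::.::+%%%%#***+=+**%%%%%*=#%%%%#*%%%%
::---=-::.::*%%%%%#*+=+#%%%%%%%%##%%%%#*%%%%
-----==::::-#%%%%#*+=+####%%%%%%%%%%%%%%%%%%
======-:.::=%%%%#*+=+#%*=+%%%%#+*%%%%%##%%%%
======-::.:+%%%#*+=+#%%###%%%%#*#%%%%#++%%%%
======:::::#%%#*+=+#%%%%%%%%%%%%%%%%%%%%%%%%
=====-:.::=%@#*+==%%%#####%%%%##%%%%%#%%%%%%
=====-::::#%@#+=+#%##*#****#%#++%%%%%=*%%%%%
=====-:::+%%%%++%%#**+***+*#####%%%%%**%%%%%
====-:::+%%###++%#*#+==++=+##*%%%%%%%%%%%%%%
====-::+%%#*++**####+==++++#**%#%%%%###%%%%%
====::+#%#*++*%%+%#**++****#*##*%%%%*+*%%%%%
===--+#%#*+=*###=*##***####*#*++%%%%%%%%%%%%
#*+-+#%#*+=*%#=+==+********#+===%%%%%%%%%%%%
##*+%%#*++*%%#*#+====+++++====-*%%%%+*%%%%%#
=+#%%#*+=*%%%%%%#=============+%%%%%**%%%%%*
+*%%#*+=*%%%%##%%#*=========+*#%%%%%%%%%%%%#
%%%#*+=+%%%%#==%%%%#-=+****++#%%%%%##%%%%%%%
%%#*+==#%%%%###%%%%%**#%%%%%+=%%%%%==#%%%%%#
%%*+=--@%%%%%%%%%%%%%%%%%%%%%#%%%%%**%%%%%#+
##*=-:=%%%%%##%%%%%##%%%%%%%%%%%%%%%%%%%%%%%
*++=::#%%%%#++%%%%%==*%%%%%##%%%%%%%%%%%%%%%
==-::-%%%%%%%%%%%%%**#%%%%%++%%%@%*+*%%%%%#*
--:::-%%%%%%%%%%%%%%%%%%%%%%%@@@@%#*#%%%%%++
-::::=%%%%%##%%%%%##%%%%%%%%%%%@@@@@%%@%%%%%
:::::#%%%%#++%%%%%++*%%%%%##%%@@@%%%%%%%%%%%
```

```bash
python3 -c "
from rig import robot;print(robot.hand_in())"
```

```text
the job is handed in; nothing more can be done
None
```

I lifted the lid by its bar, seated the prop rod in the lid's hole so it carries the lid alone, then laid the smallest bearing flat on the drain shelf. I handed the job in at about 20 s of the 72 s allowed; the carton and spanner were never approached, and the hand-in returned no verdict.

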